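# Flip the slatted cover of a fruit tray onto its packed bay

## Task

The slatted cover hinged on the middle wall of the small two-bay fruit tray stands slightly open over the empty bay. Push it with the fingertips, without pinching it and without letting it slam, up and right over its hinge until it lies flat on the bay packed with fruit. Do not lift the tray or push it out of its place, and leave the fruit and the other things where they are.

Things in the scene. Friction and masses are not known exactly. Their poses are not given: they have to be found in the camera images.
- tray: white plastic slotted tray, 224 (x) x 250 (y) x 75 mm high, walls 4 mm, loose on the table, 1.2 to 2 kg. Origin: centre of its underside. A wall along its y axis at x = 0, as high as the rim, parts it into an empty bay on its -x side (to the robot's left, more or less) and a bay with four fruits on its +x side; the cover's hinge lies on that wall, two 12 mm grey ears at its ends
- spine (a point): middle of the hinge line of the cover, 80 mm above the tray's underside, over its middle; axes as the tray's. The hinge line runs along the tray's y
- cover (a joint): angle of the cover: 0 = flat over the empty bay (-x side), 1.57 = upright, 3.14 (its stop) = flat over the packed bay (+x side). Starts 0.12 to 0.5. The hinge is stiff (0.15 N m of friction): the cover stays at any angle where it is left, and must be pushed all the way down; about 2 N at its free edge lift it
- cover_edge (a point): middle of the cover's free edge, at mid thickness, 137 mm from the hinge. The cover is a rigid white slatted panel, 226 mm along the hinge, 8 mm thick, 150 g, centred on the hinge line in thickness. A plain 40 mm wide rail runs along the free edge (97 to 137 mm from the hinge); lying flat, it juts out 25 mm beyond the tray's wall, so a fingertip fits under it
- cover_face: the 4 mm half of the cover's thickness that is its upper side while it lies over the empty bay (lower side once flipped). Origin on the hinge line; -x runs from the hinge to the free edge, z out of this side
- cover_back: the other 4 mm half of the cover, its underside while it lies over the empty bay (upper side once flipped). Origin and axes as cover_face
- packed0: orange fruit, 56 mm across, 46 mm high (54 with its stalk), 90 g, loose in the packed bay, lower than the rim; origin: centre of its underside
- packed1: orange fruit, 56 mm across, 46 mm high (54 with its stalk), 90 g, loose in the packed bay, lower than the rim; origin: centre of its underside
- packed2: orange fruit, 56 mm across, 46 mm high (54 with its stalk), 90 g, loose in the packed bay, lower than the rim; origin: centre of its underside
- packed3: orange fruit, 56 mm across, 46 mm high (54 with its stalk), 90 g, loose in the packed bay, lower than the rim; origin: centre of its underside
- loose_fruit: bystander: orange fruit, 62 mm across, 50 mm high, on the table about (-85, 168) mm in the tray's frame
- clippers: bystander: grey and steel hand clippers lying flat, 160 mm long, 11 mm high, about (35, 162) mm in the tray's frame
- jar: bystander: jar, 60 mm across, 90 mm high, about (175, 5) mm in the tray's frame
- ring_gauge: bystander: flat aluminium sizing ring, 80 mm across, 12 mm high, about (185, -85) mm in the tray's frame
- cup: bystander: steel cup, 72 mm across, 85 mm high, about (185, 90) mm in the tray's frame
- brush: bystander: brush lying flat, 190 mm long, 20 mm high, about (250, 30) mm in the tray's frame
Mind the look-alikes: they are no part of the job. Leave any green or pink look-alike of the packed0 alone.

How it is judged (in metres and radians):
On the way:
1. the cover is pushed up past upright (value of joint cover above 1.65 rad).
At the end, for the whole second after the job is handed in: the cover lies flat over the packed bay (within 0.07 rad of its stop) and at rest, the tray stands level within 50 mm of where it was, the four fruits lie in the packed bay, and each bystander is within 30 mm of where it was (value of joint cover above 3.07 rad and velocity of joint cover below 0.05 rad/s and linear speed of tray below 0.02 m/s and distance of tray from where it was at the start of the episode below 0.05 m and height (world z) of tray below 0.006 m and angle between tray's own z axis and vertical below 0.05 rad and x of packed0 in the frame of tray between 0.01 and 0.11 m and z of each of packed0, packed1, packed2, packed3 in the frame of tray below 0.045 m and x of packed1 in the frame of tray between 0.01 and 0.11 m and x of packed2 in the frame of tray between 0.01 and 0.11 m and x of packed3 in the frame of tray between 0.01 and 0.11 m and distance of each of loose_fruit, clippers, jar, ring_gauge, cup, brush from where it was at the start of the episode below 0.03 m); the robot touches nothing.
It fails at once if the cover is pinched (pressed on both its sides at once) (contact force between the fingers and cover_face above 1.5 N and contact force between the fingers and cover_back above 1.5 N).
It fails at once if the cover slams or is flung (faster than 4 rad/s) (velocity of joint cover above 4 rad/s).
It fails at once if the tray is lifted, tipped or pushed 50 mm away (height (world z) of tray above 0.012 m or angle between tray's own z axis and vertical above 0.12 rad or distance of tray from where it was at the start of the episode above 0.05 m).
It fails at once if a fruit is taken out of the packed bay (z of any of packed0, packed1, packed2, packed3 in the frame of tray above 0.05 m).
It fails at once if a bystander is lifted or pushed 30 mm (distance of any of loose_fruit, clippers, jar, ring_gauge, cup, brush from where it was at the start of the episode above 0.03 m).
It also fails if it takes over 53 s, if anything falls off the work surface, if the arm or the gripper's body presses on something with over 40 N, if the wrist force passes 120 N, or if a joint passes its speed limit or range.

## Robot

A 7-joint arm with a two-finger parallel gripper is mounted at the origin on the work surface. World frame = base frame: x ahead of the robot, y to its left, z up, the work surface at z = 0. Lengths are in mm, angles in rad, forces in N, time in s.
With the tool pointing down it reaches from about 425 to 1025 mm from the base axis. Payload 3.6 kg.
Tool frame: the origin (TCP) lies between the finger pads; the fingertips stand 19 mm ahead of it and the grasp point (between the pads) is the TCP; x points along the fingers, z is the direction in which the jaws open and shut, and the axes are right-handed (so a half turn about x gives the same grasp; the last joint's range is limited). The gripper opens to 85 mm and grips with 20 to 120 N. Pads are 22 mm wide; open, the fingers measure 114 mm over their backs; the gripper's body (76 mm by 85 mm) begins 54 mm behind the grasp point. The pads swing forward as they close: fully open they stand 13 mm farther back than shut.
Start: joints at [-1.331, 0.591, 0.048, 1.609, -0.033, 0.943, -0.034], TCP at [236.846, 685.225, 250.302] pointing down, gripper open.
Joint ranges: [-2.69, 2.69], [-0.47, 2.24], [-1.27, 1.36], [0.19, 2.51], [-1.53, 4.68], [0.08, 2.07], [-3.09, 3.09]. Speed limits (rad/s): [2.57, 2.57, 3.14, 3.14, 3.14, 3.14, 3.14].

## Interface

Orientations are given as a unit quaternion [w, x, y, z].
In Python, from workcell import get_state, optics, job gives the robot as it stands.
- The arm moves only by the tool apply_moves, never from a script. Its argument "motion" is a list that holds one entry, the list of rows, each a list of 7 numbers: the gripper's target within -1 to 1 (fully open at 1, half-way at 0, shut at -1), then the shift along the tool's x, y, z in mm, then the turn, a rotation vector about the tool's x, y, z in rad. A call has 1 to 10 rows; each row shifts and turns the commanded pose from where the row before left it, along the tool's axes as they then stand; what a row does not reach is not made up. A row lasts 1/12 s, in which the tool goes at most 41.7 mm and 7.16 degrees, less where a joint would pass 70% of its speed; a pose out of reach is approached as far as the arm can. A call with a gripper value outside its range is refused whole. The fingers move at their own pace and stop on an object; "grip_force" is the grip in N (left out, the last holds). Time passes only in rows, so rows that do not move let the fingers close. It gives the time, the measured TCP pose, the force and the opening at its end, in the units of the state.
- get_state(): the state, without advancing time (a new reading comes with each control period).
- optics.grab_frame(name): name is "scene" or "top" or "wrist"; returns a dict with "image" (400x640x3 uint8, red, green, blue), "K" (3x3 intrinsics, pixels), "camera_from_world" (4x4, takes a point from world to camera coordinates). Camera axes: x right, y down, z forward; pixel columns grow to the right and rows downward; lengths in mm; the calibration is good to about 2 mm. A picture is of the moment at which its call begins. There is no depth.
- job.job_done(): hands the job in, once; it reports no verdict.
The state is a dict: "time_s": time; "joint_positions": joint angles; "joint_velocities": joint speeds; "joint_torque": joint torques, N m; "ee_pos": TCP position; "ee_rot": TCP orientation; "contact_force": force on the tool from outside, world axes, zero at the start; "moment": the same for the moment, N m; "opening": finger opening in mm.
Only numpy, scipy, OpenCV 4.12 (cv2) and the standard library are available. Lean on these libraries where they do the work, as an engineer would, in place of code of your own. Each camera call takes 0.05 s, during which the arm holds its last target.

## Working session

There is one attempt and no reset: what is moved stays moved. The work goes in short steps, Python scripts to look and compute and a tool call to move; the robot and the scene stay as the last step left them, time stands still between calls to the robot, and variables do not carry over. Pictures are saved under pics/ and viewed, and the job is handed in when it is done.

Besides the shell and the picture viewer there is one more tool, called after "Request:" as name([rows], argument=value, ...), one row to a line, values as JSON. apply_moves: Moves the arm, as the interface text tells. Its arguments: {"type":"object","properties":{"motion":{"type":"array","items":{"type":"array","items":{"type":"array","items":{"type":"number"}}}},"grip_force":{"type":"number"}},"required":["motion"]}

```bash
mkdir -p pics; ls
python3 - <<'E'
from workcell import get_state, optics
import cv2
for n in ["scene","top","wrist"]:
    f=optics.grab_frame(n); cv2.imwrite(f"pics/{n}0.png",f["image"][:,:,::-1]); print(n,f["K"].tolist(),f["camera_from_world"].round(3).tolist())
print(get_state())
E
```

```text
pics
scene [[445.09909762760634, 0.0, 319.3789824587953], [0.0, 445.09909762760634, 197.86983994951888], [0.0, 0.0, 1.0]] [[0.221, 0.975, 0.009, -123.494], [0.607, -0.13, -0.784, -273.553], [-0.763, 0.179, -0.621, 1440.104], [0.0, 0.0, 0.0, 1.0]]
top [[453.74955131834173, 0.0, 314.51400088800364], [0.0, 453.74955131834173, 190.56199816986557], [0.0, 0.0, 1.0]] [[0.028, -1.0, -0.006, -21.284], [-0.981, -0.027, -0.191, 555.091], [0.191, 0.011, -0.982, 946.14], [0.0, 0.0, 0.0, 1.0]]
wrist [[300.19662052752636, 0.0, 314.794017891178], [0.0, 300.19662052752636, 197.24640436503068], [0.0, 0.0, 1.0]] [[0.326, 0.945, -0.001, -723.617], [0.912, -0.314, 0.265, -35.154], [0.25, -0.088, -0.964, 378.21], [0.0, 0.0, 0.0, 1.0]]
{'time_s': 0.15, 'joint_positions': array([-1.33150634,  0.59192204,  0.04832924,  1.60952317, -0.03328093,
        0.94273075, -0.03372261]), 'joint_velocities': array([-0.00089265, -0.00273327,  0.00069018, -0.00427242, -0.00041044,
       -0.00118949,  0.00142317]), 'joint_torque': array([ 3.11043434e-03, -5.49244523e+01,  1.54967844e+00, -1.98455608e+01,
        9.56971489e-03,  5.69408701e-03,  1.96587067e-06]), 'ee_pos': array([236.64417659, 684.64200927, 249.39584088]), 'ee_rot': array([ 0.57541193, -0.41069507,  0.57638243,  0.40989507]), 'contact_force': array([0.33518933, 0.23511545, 0.26240042]), 'moment': array([ 0.00225176, -0.02602513, -0.01917624]), 'opening': 85.21815998343267}
```

View pics/scene0.png

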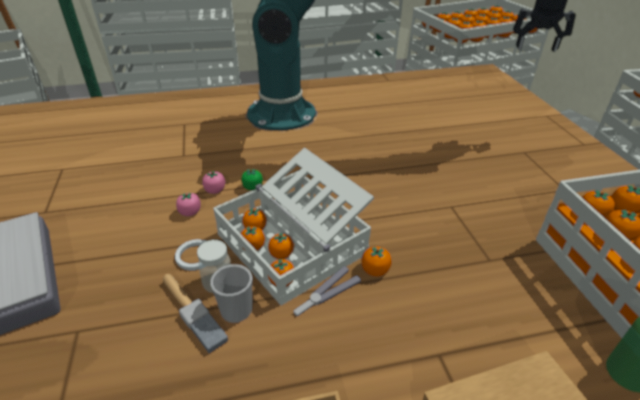

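View pics/top0.png

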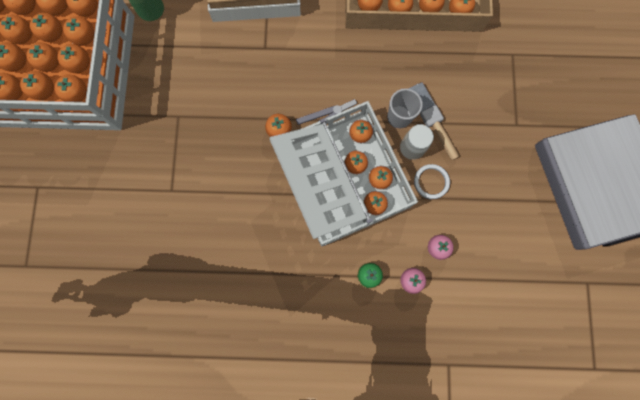

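View pics/wrist0.png

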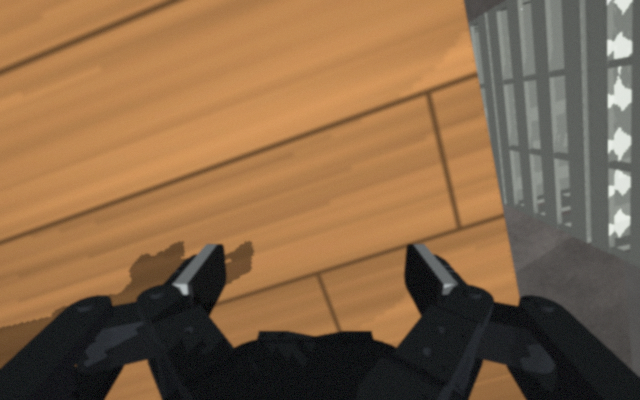

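Run:
```python
import cv2
a=cv2.imread("pics/top0.png")[85:260,250:470]; cv2.imwrite("pics/topc.png",cv2.resize(a,None,fx=3.6,fy=3.4,interpolation=cv2.INTER_CUBIC))
a=cv2.imread("pics/scene0.png")[140:310,200:410]; cv2.imwrite("pics/scenec.png",cv2.resize(a,None,fx=3.5,fy=3.5,interpolation=cv2.INTER_CUBIC))
```

```text
(no output)
```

View pics/topc.png

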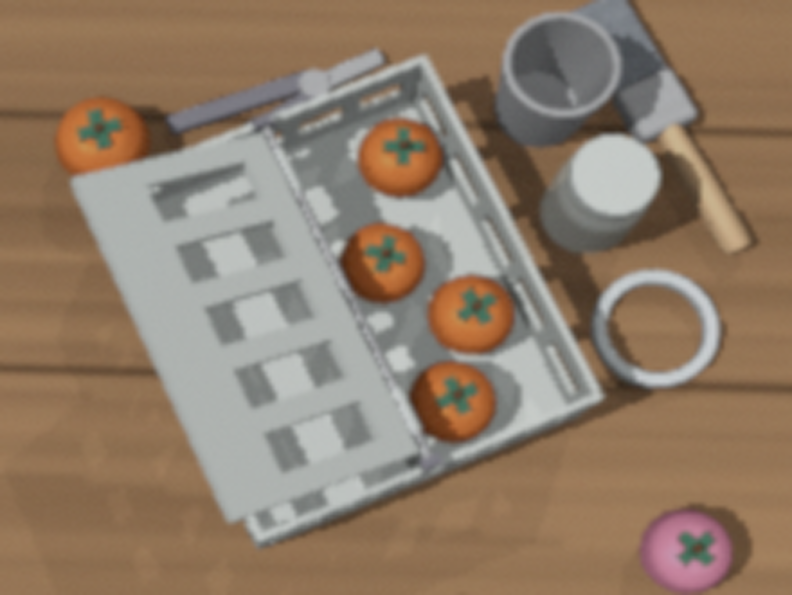

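View pics/scenec.png

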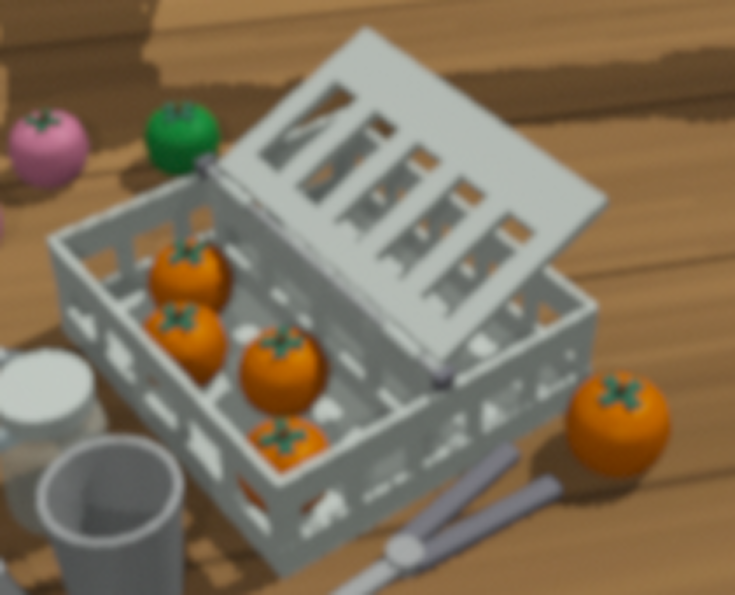

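```bash
cat > h.py <<'E'
import numpy as np
Ks={"top":np.array([[453.7496,0,314.514],[0,453.7496,190.562],[0,0,1]]),"scene":np.array([[445.0991,0,319.379],[0,445.0991,197.87],[0,0,1]])}
from workcell import optics
def cams():
    return {n:(lambda f:(np.array(f["K"]),np.array(f["camera_from_world"])))(optics.grab_frame(n)) for n in ("top","scene")}
def ray(c,uv):
    K,T=c; R=T[:3,:3]; o=-R.T@T[:3,3]; d=R.T@np.linalg.inv(K)@np.array([*uv,1.]); return o,d/np.linalg.norm(d)
def plane(c,uv,z):
    o,d=ray(c,uv); return o+d*(z-o[2])/d[2]
def tri(c1,p1,c2,p2):
    o1,d1=ray(c1,p1);o2,d2=ray(c2,p2)
    t=np.linalg.lstsq(np.stack([d1,-d2],1),o2-o1,rcond=None)[0]
    a=o1+d1*t[0];b=o2+d2*t[1]; return (a+b)/2,np.linalg.norm(a-b)
E
python3 - <<'E'
from h import *
np.set_printoptions(precision=1,suppress=True)
C=cams();t=lambda u,v:(250+u/3.6,85+v/3.4);s=lambda u,v:(200+u/3.5,140+v/3.5)
P={}
for n,a,b in [("earFar(+y)",t(263,127),s(443,378)),("ear-y",t(433,462),s(205,165)),("edge+y",t(72,180),s(607,200)),("edge-y",t(232,520),s(368,28)),
  ("c++",t(427,57),s(280,487)),("c+-",t(602,398),s(50,240))]:
    P[n],e=tri(C["top"],a,C["scene"],b); print(n,P[n],e)
for n,uv in [("ear+",t(263,127)),("ear-",t(433,462))]: print(n,plane(C["top"],uv,85))
for n,uv in [("++",t(427,57)),("+-",t(602,398)),("--",t(258,543))]: print(n,plane(C["top"],uv,75))
E
```

```text
earFar(+y) [704.9 -20.3  78.3] 0.8682720393306512
ear-y [ 488.2 -125.    80.6] 1.5793645211445675
edge+y [646.6  87.9 139.2] 0.07615551242596735
edge-y [443.7  -8.9 140.9] 0.9104895973692919
c++ [ 758.1 -119.9   73. ] 3.604727848637198
c+- [ 532.7 -225.9   72.3] 2.772609462010536
ear+ [702.4 -20.6  85. ]
ear- [ 487.6 -125.3   85. ]
++ [ 757.  -121.4   75. ]
+- [ 532.2 -226.7   75. ]
-- [435.6 -24.4  75. ]
```

```bash
cat >> h.py <<'E'
from scipy.spatial.transform import Rotation as Ro
from workcell import get_state
C0=np.array([596.,-72.6,80.]); ey=np.array([.900,.434,0]);ey/=np.linalg.norm(ey);ex=np.array([ey[1],-ey[0],0])
B=np.stack([ex,ey,[0,0,1.]],1)   # tray axes, hinge origin
def pose():
    s=get_state(); q=s["ee_rot"]; return s,np.array(s["ee_pos"]),Ro.from_quat([q[1],q[2],q[3],q[0]]).as_matrix()
def target(phi,sgn=1):
    X=np.cos(phi)*ex-np.sin(phi)*np.array([0,0,1]); Z=sgn*ey; return np.stack([X,np.cross(Z,X),Z],1)
def rep():
    s,p,R=pose(); tip=p+19*R[:,0]
    print("t",round(s["time_s"],2),"TCP",p.round(1),"tip(hinge frame)",(B.T@(tip-C0)).round(1),"X in tray",(B.T@R[:,0]).round(3),"Z",(B.T@R[:,2]).round(3),"F tray",(B.T@s["contact_force"]).round(2),"q",np.round(s["joint_positions"],2))
    return s,p,R
def plan(tiph,phi,sgn=1):
    "shift of tool (current axes) and rotvec (tool axes) to put tip at hinge-frame point"
    s,p,R=pose(); Rt=target(phi,sgn); pt=C0+B@np.array(tiph,float)-19*Rt[:,0]
    print("shift tool axes",(R.T@(pt-p)).round(1),"in target axes",(Rt.T@(pt-p)).round(1),"rotvec",Ro.from_matrix(R.T@Rt).as_rotvec().round(3))
E
python3 - <<'E'
from h import *
s,p,R=rep();print(R.round(3))
f=optics.grab_frame("wrist");T=f["camera_from_world"];o=-T[:3,:3].T@T[:3,3];print("cam in tool",(R.T@(o-p)).round(1))
for sg in(1,-1): plan([-190,0,120],0.8,sg)
E
```

```text
t 0.25 TCP [236.8 684.9 249.7] tip(hinge frame) [-838.3    5.4  150.7] X in tray [ 0.001 -0.001 -1.   ] Z [-0.709  0.705 -0.001] F tray [-0.43  0.08  0.01] q [-1.33  0.59  0.05  1.61 -0.03  0.94 -0.03]
[[-0.    -0.945  0.327]
 [-0.001  0.327  0.945]
 [-1.    -0.    -0.001]]
cam in tool [-123.7   66.8   -0.4]
shift tool axes [  36.6 -443.8 -454.4] in target axes [ 468.5 -430.4   -5.5] rotvec [ 0.749  0.303 -0.729]
shift tool axes [  36.6 -443.8 -454.4] in target axes [468.5 430.4   5.5] rotvec [-2.21   0.896  0.372]
```

Request:
apply_moves([
  [[-1,0,-28,-28,0,0,0],[-1,0,-28,-28,0,0,0],[-1,0,-28,-28,0,0,0],[-1,0,-28,-28,0,0,0],[-1,0,-28,-28,0,0,0],[-1,0,-28,-28,0,0,0],[-1,0,-28,-28,0,0,0],[-1,0,-28,-28,0,0,0],[-1,0,-28,-28,0,0,0],[-1,0,-28,-28,0,0,0]],
])

```text
time_s: 1.13
ee_pos: [410.6, 327.4, 250.6]
ee_rot: [0.576, -0.41, 0.576, 0.41]
contact_force: [0.8, -0.7, 0.3]
opening: 0.1
```

Request:
apply_moves([
  [[-1,0,0,0,0.11,0,0],[-1,0,0,0,0.11,0,0],[-1,0,0,0,0.11,0,0],[-1,0,0,0,0.11,0,0],[-1,0,0,0,0.11,0,0],[-1,0,0,0,0.11,0,0],[-1,0,0,0,0.11,0,0],[-1,0,0,0,0,0,0]],
])

```text
time_s: 1.8
ee_pos: [410.0, 329.3, 250.4]
ee_rot: [0.688, -0.163, 0.688, 0.163]
contact_force: [-0.4, 0.1, -0.3]
opening: 0.1
```

Request:
apply_moves([
  [[-1,0,0,0,0,0,-0.11],[-1,0,0,0,0,0,-0.11],[-1,0,0,0,0,0,-0.11],[-1,0,0,0,0,0,-0.11],[-1,0,0,0,0,0,-0.11],[-1,0,0,0,0,0,-0.11],[-1,0,0,0,0,0,-0.11],[-1,0,0,0,0,0,0]],
])

```text
time_s: 2.47
ee_pos: [407.2, 334.0, 246.8]
ee_rot: [0.698, -0.415, 0.575, -0.103]
contact_force: [-0.8, 0.6, -0.1]
opening: 0.3
```

Run:
```python
from h import *
rep(); plan([-200,0,110],0.8)
```

```text
t 2.47 TCP [407.2 334.  246.8] tip(hinge frame) [-435.     6.9  153.2] X in tray [ 0.698  0.017 -0.716] Z [-0.03   1.    -0.006] F tray [-0.9  -0.41 -0.12] q [-1.48  0.61  0.55  1.97  0.42  1.06 -0.75]
shift tool axes [ 194.8 -137.9  -13.4] in target axes [ 194.7 -138.5   -6.5] rotvec [0.025 0.017 0.002]
```

Run:
```python
from h import *
plan([-180,0,15],0.8)
```

```text
shift tool axes [276.8 -85.9 -13.4] in target axes [276.8 -86.7  -6.5] rotvec [0.025 0.017 0.002]
```

Request:
apply_moves([
  [[-1,34,-10,-2,0.01,0.01,0],[-1,34,-10,-1,0.015,0.007,0],[-1,34,-11,-1,0,0,0],[-1,35,-11,-1,0,0,0],[-1,35,-11,-1,0,0,0],[-1,35,-11,-1,0,0,0],[-1,35,-11,-1,0,0,0],[-1,35,-11,0,0,0,0],[-1,0,0,0,0,0,0],[-1,0,0,0,0,0,0]],
])

```text
time_s: 3.3
ee_pos: [512.6, 92.7, 111.4]
ee_rot: [0.698, -0.4, 0.582, -0.119]
contact_force: [-0.7, 0.7, 0.1]
opening: 0.3
```

Run:
```python
from h import *
import cv2
rep(); plan([-105,0,10],0.8)
f=optics.grab_frame("scene")["image"][:,:,::-1][130:320,180:420]; cv2.imwrite("pics/s1.png",cv2.resize(f,None,fx=3,fy=3))
f=optics.grab_frame("wrist")["image"][:,:,::-1]; cv2.imwrite("pics/w1.png",f)
```

```text
t 3.3 TCP [512.6  92.7 111.4] tip(hinge frame) [-171.9   -3.5   17.8] X in tray [ 0.696 -0.008 -0.718] Z [0.016 1.    0.004] F tray [-0.99 -0.33  0.09] q [-1.14  0.85  0.7   2.24  0.67  0.42 -0.81]
shift tool axes [ 52.2 -42.5   4.4] in target axes [ 52.2 -42.6   3.4] rotvec [-0.014 -0.008 -0.001]
```

View pics/s1.png

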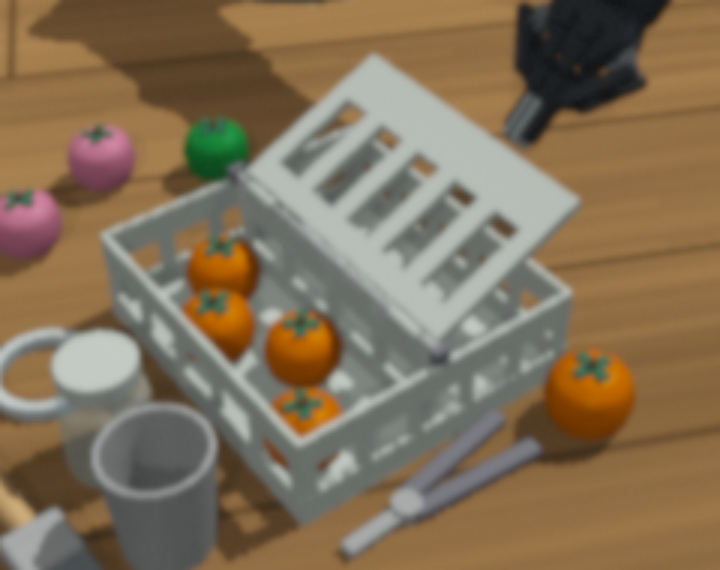

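View pics/w1.png

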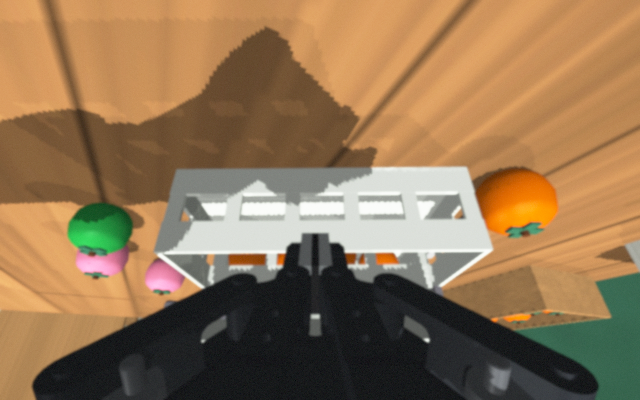

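Request:
apply_moves([
  [[-1,9,-7,1,0,0,0],[-1,9,-7,1,0,0,0],[-1,9,-7,1,0,0,0],[-1,9,-7,0,0,0,0],[-1,8,-7,0,0,0,0],[-1,8,-7,0,0,0,0],[-1,0,0,0,0,0,0],[-1,0,0,0,0,0,0]],
])

```text
time_s: 4.07
ee_pos: [543.4, 36.1, 103.2]
ee_rot: [0.699, -0.4, 0.581, -0.118]
contact_force: [-0.3, -0.1, -0.1]
opening: -0.1
```

Run:
```python
from h import *
import cv2
rep()
f=optics.grab_frame("scene")["image"][:,:,::-1][130:320,180:420]; cv2.imwrite("pics/s2.png",cv2.resize(f,None,fx=3,fy=3))
```

```text
t 4.07 TCP [543.4  36.1 103.2] tip(hinge frame) [-107.5   -0.2    9.6] X in tray [ 0.697 -0.005 -0.717] Z [0.013 1.    0.005] F tray [-0.07 -0.29 -0.08] q [-1.06  0.9   0.76  2.24  0.75  0.29 -0.8 ]
```

View pics/s2.png

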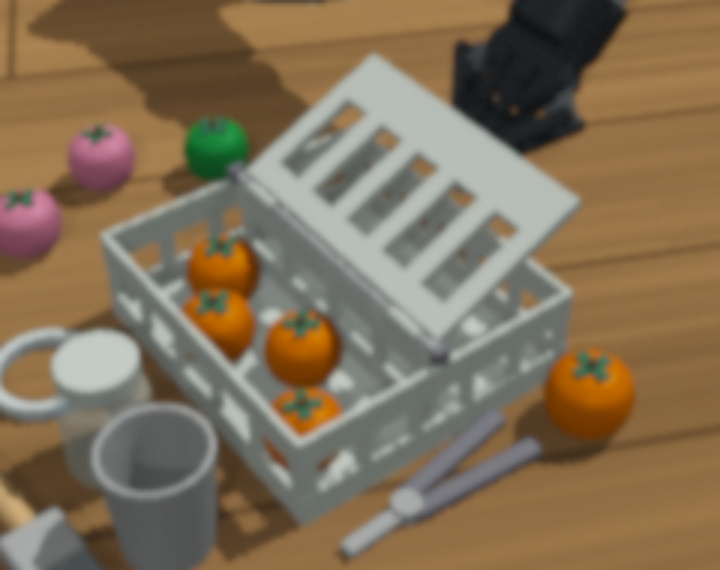

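Request:
apply_moves([
  [[-1,-4.5,-4,0,0,0,0],[-1,-4.5,-4.5,0,0,0,0],[-1,-4.5,-4.5,0,0,0,0],[-1,-4.5,-4.5,0,0,0,0],[-1,-4.5,-4.5,0,0,0,0],[-1,-4.5,-4.5,0,0,0,0],[-1,-4.5,-4.5,0,0,0,0],[-1,-4.5,-4.5,0,0,0,0]],
])

```text
time_s: 4.78
ee_pos: [543.3, 36.8, 154.4]
ee_rot: [0.699, -0.4, 0.58, -0.117]
contact_force: [-0.2, 1.7, -2.7]
opening: -0.3
```

Run:
```python
from h import *
import cv2
rep()
f=optics.grab_frame("scene")["image"][:,:,::-1][130:320,180:420]; cv2.imwrite("pics/s3.png",cv2.resize(f,None,fx=3,fy=3))
```

```text
t 4.78 TCP [543.3  36.8 154.4] tip(hinge frame) [-108.2   -0.    60.8] X in tray [ 0.696 -0.004 -0.718] Z [0.011 1.    0.005] F tray [-1.65  0.61 -2.74] q [-1.06  0.77  0.76  2.23  0.74  0.41 -0.73]
```

View pics/s3.png

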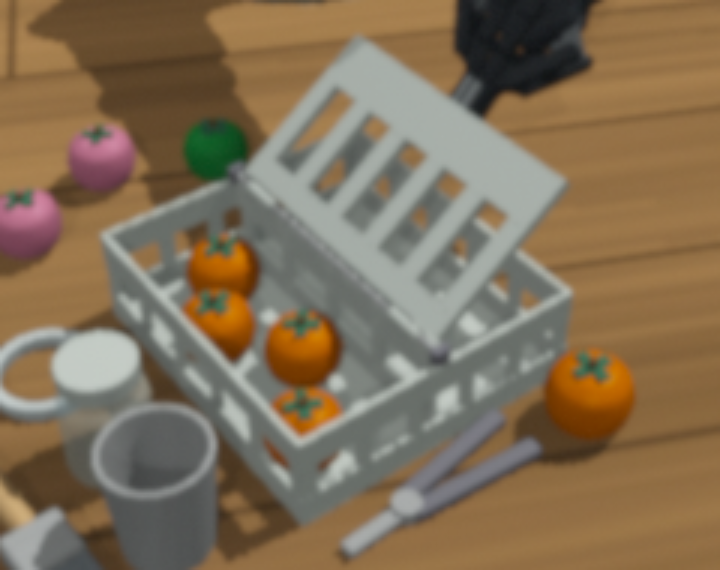

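Request:
apply_moves([
  [[-1,0.5,-6,0,0,0,0],[-1,0.5,-6,0,0,0,0],[-1,0.5,-6,0,0,0,0],[-1,0.5,-6,0,0,0,0],[-1,0.5,-6,0,0,0,0],[-1,0.5,-6,0,0,0,0],[-1,0.5,-6,0,0,0,0],[-1,0.5,-6,0,0,0,0]],
])

```text
time_s: 5.5
ee_pos: [559.2, 2.2, 184.6]
ee_rot: [0.699, -0.401, 0.581, -0.117]
contact_force: [0.5, 1.3, -1.5]
opening: 0.1
```

Run:
```python
from h import *
import cv2
rep();plan([-8,0,109],.8)
f=optics.grab_frame("scene")["image"][:,:,::-1][130:320,180:420]; cv2.imwrite("pics/s4.png",cv2.resize(f,None,fx=3,fy=3))
```

```text
t 5.5 TCP [559.2   2.2 184.6] tip(hinge frame) [-70.1  -0.7  91. ] X in tray [ 0.696 -0.004 -0.718] Z [0.011 1.    0.005] F tray [-0.96  1.06 -1.51] q [-1.    0.71  0.78  2.22  0.78  0.42 -0.66]
shift tool axes [ 30.3 -57.2   1.4] in target axes [ 30.4 -57.1   0.6] rotvec [-0.012 -0.004 -0.001]
```

View pics/s4.png

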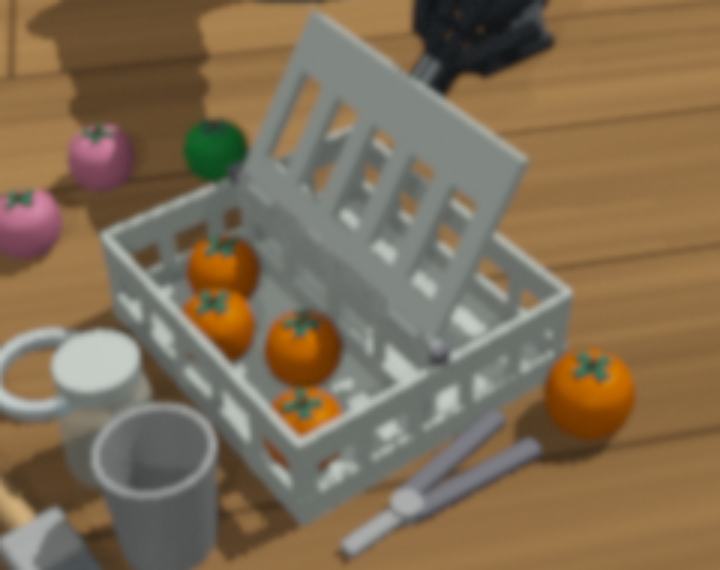

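Request:
apply_moves([
  [[-1,2.2,-7,0,0,0,0],[-1,2.2,-7,0,0,0,0],[-1,2.2,-7,0,0,0,0],[-1,3.7,-6.7,0,0,0,0],[-1,3.7,-6.7,0,0,0,0],[-1,3.7,-6.7,0,0,0,0],[-1,4.2,-5.5,0,0,0,0],[-1,4.2,-5.2,0,0,0,0],[-1,4.2,-5.2,0,0,0,0]],
])

```text
time_s: 6.3
ee_pos: [585.6, -54.1, 202.4]
ee_rot: [0.699, -0.401, 0.58, -0.117]
contact_force: [-1.1, 0.9, -0.4]
opening: 0.0
```

Run:
```python
from h import *
import cv2
rep();plan([61,0,86],.8)
f=optics.grab_frame("scene")["image"][:,:,::-1][130:320,180:420]; cv2.imwrite("pics/s5.png",cv2.resize(f,None,fx=3,fy=3))
```

```text
t 6.3 TCP [585.6 -54.1 202.4] tip(hinge frame) [ -7.9  -1.4 108.7] X in tray [ 0.696 -0.004 -0.718] Z [0.011 1.    0.005] F tray [-1.26 -0.56 -0.41] q [-0.9   0.69  0.81  2.2   0.83  0.38 -0.59]
shift tool axes [ 64.3 -33.6   2. ] in target axes [ 64.3 -33.6   1.3] rotvec [-0.012 -0.004 -0.   ]
```

View pics/s5.png

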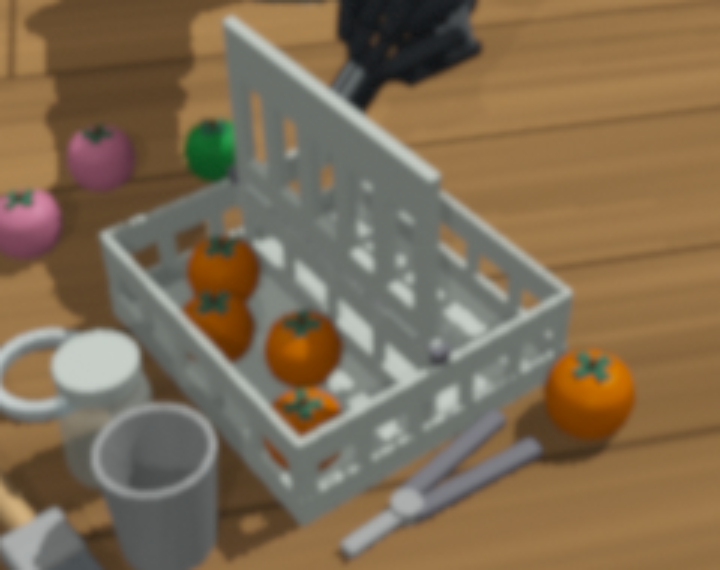

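Request:
apply_moves([
  [[-1,5.2,-4.2,0,0,0,0],[-1,5.2,-4.2,0,0,0,0],[-1,5.2,-4.2,0,0,0,0],[-1,5.2,-4.2,0,0,0,0],[-1,7,-3.4,0,0,0,0],[-1,7,-3.4,0,0,0,0],[-1,7,-3.4,0,0,0,0],[-1,7.4,-2.2,0,0,0,0],[-1,7.4,-2.2,0,0,0,0],[-1,7.4,-2.2,0,0,0,0]],
])

```text
time_s: 7.18
ee_pos: [614.8, -116.1, 179.1]
ee_rot: [0.699, -0.401, 0.581, -0.117]
contact_force: [-1.5, 1.6, 0.2]
opening: 0.2
```

Run:
```python
from h import *
import cv2
rep();plan([85,0,62],1.1)
f=optics.grab_frame("scene")["image"][:,:,::-1][130:320,180:420]; cv2.imwrite("pics/s6.png",cv2.resize(f,None,fx=3,fy=3))
```

```text
t 7.18 TCP [ 614.8 -116.1  179.1] tip(hinge frame) [60.5 -2.  85.5] X in tray [ 0.696 -0.004 -0.718] Z [0.011 1.    0.005] F tray [-2.08 -0.62  0.25] q [-0.78  0.77  0.84  2.17  0.89  0.24 -0.59]
shift tool axes [34.7 -6.8  2.2] in target axes [ 31.2 -16.8   1.9] rotvec [-0.012 -0.002  0.299]
```

View pics/s6.png

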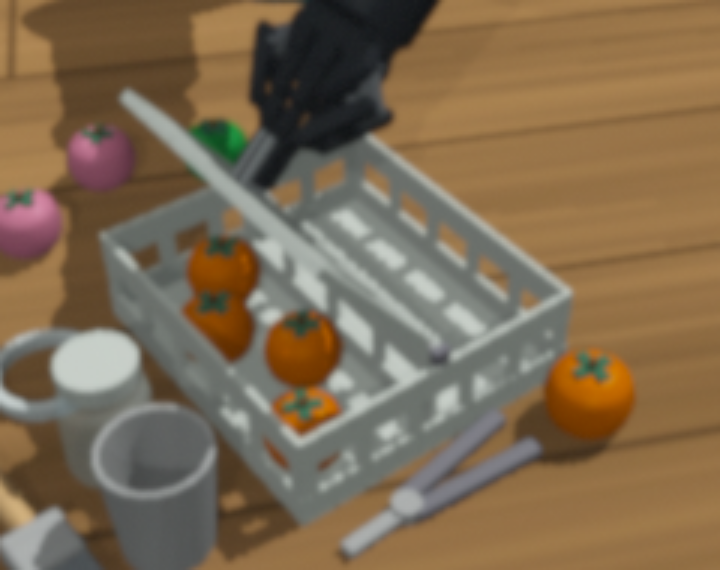

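Request:
apply_moves([
  [[-1,5.8,-1.2,0.3,0,0,0.05],[-1,5.7,-1.5,0.3,0,0,0.05],[-1,5.6,-1.8,0.3,0,0,0.05],[-1,5.5,-2.1,0.3,0,0,0.05],[-1,5.4,-2.4,0.3,0,0,0.05],[-1,5.2,-2.7,0.3,0,0,0.05]],
])

```text
time_s: 7.73
ee_pos: [628.5, -141.5, 160.0]
ee_rot: [0.709, -0.309, 0.634, -0.01]
contact_force: [-0.3, 0.4, 0.3]
opening: -0.1
```

Run:
```python
from h import *
import cv2
rep();plan([103,0,32],1.3)
f=optics.grab_frame("scene")["image"][:,:,::-1][130:320,180:420]; cv2.imwrite("pics/s7.png",cv2.resize(f,None,fx=3,fy=3))
```

```text
t 7.73 TCP [ 628.5 -141.5  160. ] tip(hinge frame) [84.7 -0.7 63. ] X in tray [ 0.451 -0.001 -0.893] Z [0.011 1.    0.005] F tray [-0.55 -0.12  0.33] q [-0.28  0.6   0.34  2.05  0.66  0.39 -0.18]
shift tool axes [36.3 -6.1  0.8] in target axes [ 34.4 -13.1   0.7] rotvec [-0.012  0.001  0.197]
```

View pics/s7.png

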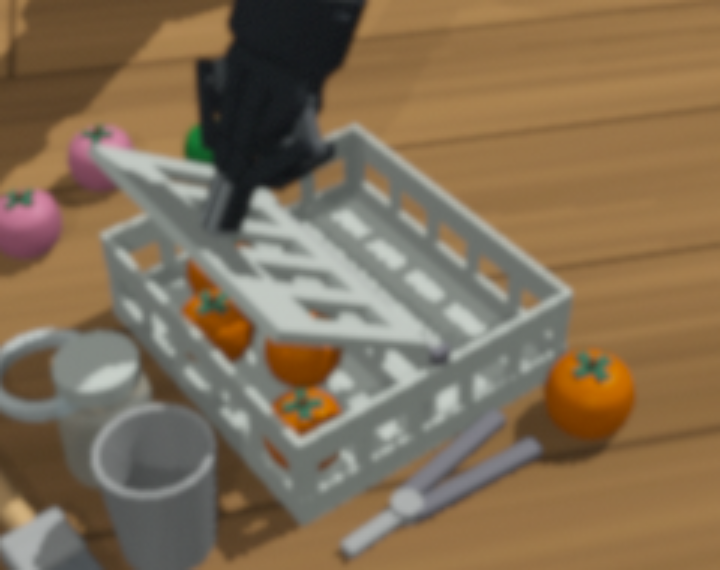

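Request:
apply_moves([
  [[-1,6,-1.2,0.1,0,0,0.033],[-1,6,-1.4,0.1,0,0,0.033],[-1,5.9,-1.6,0.1,0,0,0.033],[-1,5.8,-1.8,0.1,0,0,0.033],[-1,5.7,-2,0.1,0,0,0.033],[-1,5.7,-2.2,0.1,0,0,0.033]],
])

```text
time_s: 8.28
ee_pos: [638.5, -161.6, 130.5]
ee_rot: [0.706, -0.245, 0.662, 0.059]
contact_force: [-0.1, 0.5, 0.4]
opening: -0.0
```

Run:
```python
from h import *
import cv2
rep();plan([114,0,3],1.3)
f=optics.grab_frame("scene")["image"][:,:,::-1][130:320,180:420]; cv2.imwrite("pics/s8.png",cv2.resize(f,None,fx=3,fy=3))
```

```text
t 8.28 TCP [ 638.5 -161.6  130.5] tip(hinge frame) [103.7  -0.4  32.2] X in tray [ 0.268  0.    -0.964] Z [0.011 1.    0.004] F tray [-0.45  0.13  0.42] q [0.04 0.62 0.05 1.96 0.47 0.47 0.11]
shift tool axes [30.9 -2.1  0.4] in target axes [30.9 -2.1  0.4] rotvec [-0.012  0.     0.   ]
```

View pics/s8.png

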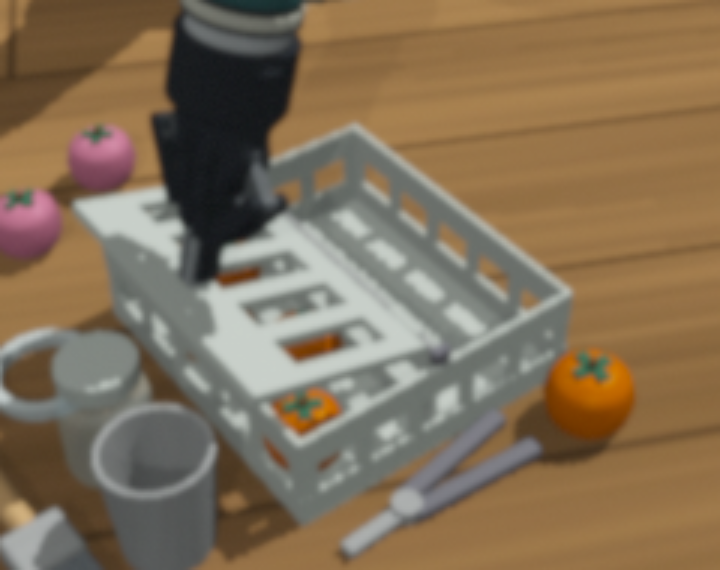

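Request:
apply_moves([
  [[-1,5,-0.3,0,0,0,0],[-1,5,-0.3,0,0,0,0],[-1,5,-0.3,0,0,0,0],[-1,4,-0.3,0,0,0,0],[-1,3,-0.3,0,0,0,0],[-1,3,-0.3,0,0,0,0],[-1,2,-0.2,0,0,0,0]],
])

```text
time_s: 8.92
ee_pos: [643.2, -169.3, 105.5]
ee_rot: [0.706, -0.245, 0.661, 0.059]
contact_force: [0.8, -0.3, 0.4]
opening: -0.0
```

Request:
apply_moves([
  [[-1,1.5,0,0,0,0,0],[-1,1.5,0,0,0,0,0],[-1,0,0,0,0,0,0]],
])

```text
time_s: 9.17
ee_pos: [643.6, -169.8, 104.2]
ee_rot: [0.707, -0.245, 0.661, 0.059]
contact_force: [-2.1, 2.0, 9.0]
opening: -0.1
```

Run:
```python
from h import *
import cv2
rep()
f=optics.grab_frame("scene")["image"][:,:,::-1][130:320,180:420]; cv2.imwrite("pics/s9.png",cv2.resize(f,None,fx=3,fy=3))
```

```text
t 9.17 TCP [ 643.6 -169.8  104.2] tip(hinge frame) [113.3   0.6   5.9] X in tray [ 0.269  0.002 -0.963] Z [0.011 1.    0.005] F tray [-2.67 -0.99  8.99] q [0.04 0.67 0.07 1.96 0.48 0.42 0.1 ]
```

View pics/s9.png

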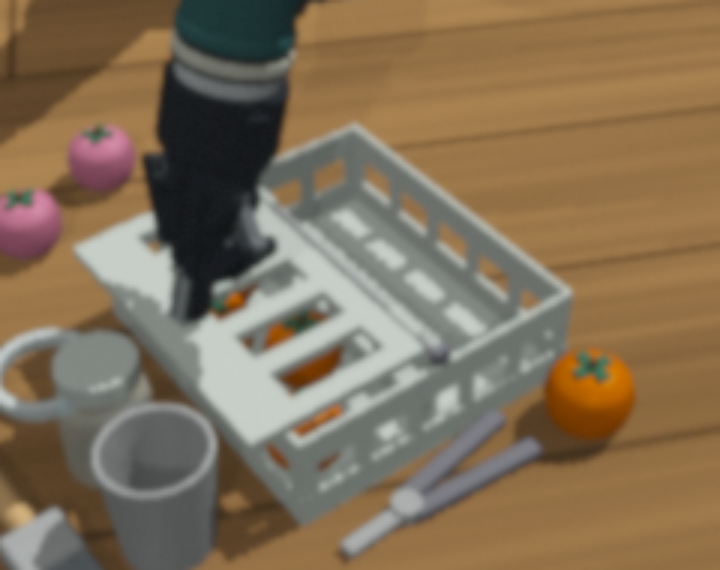

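Request:
apply_moves([
  [[-1,-4,0,0,0,0,0],[-1,-10,0,0,0,0,0],[-1,-20,0,0,0,0,0],[-1,-35,0,0,0,0,0],[-1,-35,10,0,0,0,0],[-1,-35,20,0,0,0,0],[-1,-30,30,0,0,0,0],[-1,-20,35,0,0,0,0],[-1,0,35,0,0,0,0],[-1,0,35,0,0,0,0]],
])

```text
time_s: 10.05
ee_pos: [554.5, 20.1, 242.8]
ee_rot: [0.708, -0.245, 0.659, 0.059]
contact_force: [-0.1, 0.2, 0.5]
opening: 0.2
```

Request:
apply_moves([
  [[-1,0,40,0,0,0,0],[-1,0,40,0,0,0,0],[-1,0,40,0,0,0,0],[-1,0,0,0,0,0,0],[-1,0,0,0,0,0,0]],
])

```text
time_s: 10.47
ee_pos: [504.2, 126.2, 208.1]
ee_rot: [0.706, -0.247, 0.661, 0.061]
contact_force: [0.3, 0.1, -0.2]
opening: -0.2
```

Run:
```python
from h import *
import cv2
rep()
f=optics.grab_frame("scene")["image"][:,:,::-1][130:320,180:420]; cv2.imwrite("pics/s10.png",cv2.resize(f,None,fx=3,fy=3))
f=optics.grab_frame("top")["image"][:,:,::-1][85:260,250:470]; cv2.imwrite("pics/t10.png",cv2.resize(f,None,fx=3.6,fy=3.4,interpolation=cv2.INTER_CUBIC))
```

```text
t 10.47 TCP [504.2 126.2 208.1] tip(hinge frame) [-213.9    3.7  109.8] X in tray [ 0.268  0.003 -0.963] Z [0.005 1.    0.005] F tray [ 0.07  0.34 -0.21] q [-0.46  0.4  -0.03  2.14  0.47  0.67 -0.42]
```

View pics/s10.png

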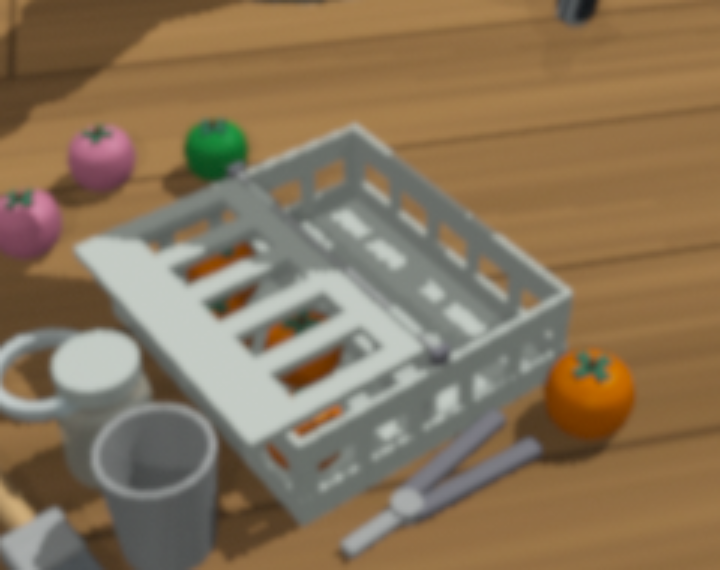

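View pics/t10.png

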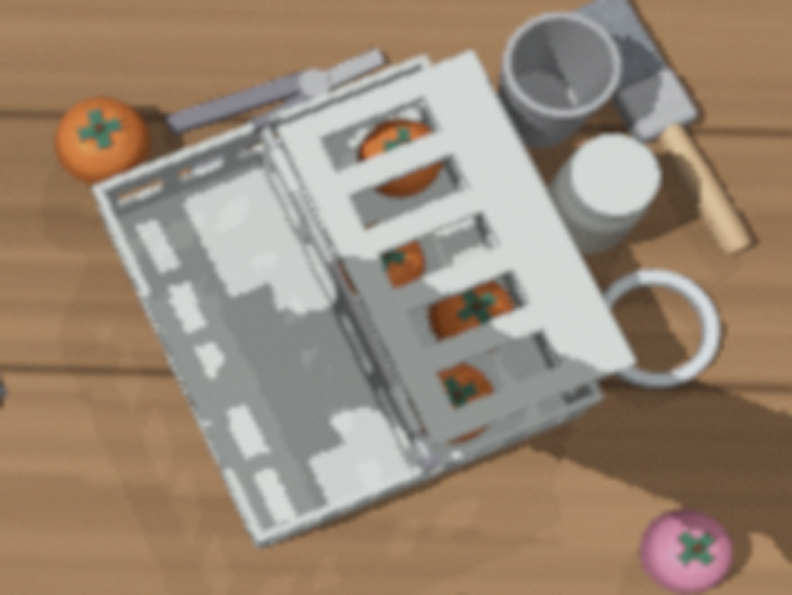

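Run:
```python
from h import *
C=cams();t=lambda u,v:(250+u/3.6,85+v/3.4);s=lambda u,v:(180+u/3,130+v/3)
for a,b in [(t(477,52),s(252,441)),(t(635,362),s(76,248))]:
    p,e=tri(C["top"],a,C["scene"],b); print((B.T@(p-C0)).round(1),round(e,1))
```

```text
[138.5 112.5   4.9] 5.3
[ 136.  -111.7    2.1] 2.7
```

```bash
python3 -c "
from workcell import job; print(job.job_done())"
```

```text
the job is handed in; nothing more can be done
None
```

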